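# Find and release the latched key on the stall's light switch box

### The arm

A 6-joint arm with a two-finger parallel gripper is mounted at the origin on the work surface. World frame = base frame: x ahead of the robot, y to its left, z up, the work surface at z = 0. Lengths are in m, angles in rad, forces in N, time in s.
With the tool pointing down it reaches from about 0.225 to 0.725 m from the base axis. Payload 3.1 kg.
Tool frame: the origin (TCP) lies at the very end of the fingers, on their centre line; the grasp point (between the pads) lies 19 mm behind it (robot.hold_point_z is the distance from the TCP to the grasp point, in m); z points along the fingers, y is the direction in which the jaws open and shut (so a half turn about z gives the same grasp; the last joint's range is limited). The gripper opens to 85 mm and grips with 20 to 120 N. Pads are 22 mm wide; open, the fingers measure 114 mm over their backs; the gripper's body (76 mm by 85 mm) begins 54 mm behind the grasp point. The pads swing forward as they close: fully open they stand 13 mm farther back than shut.
Start: joints at [0.997, 0.048, 0.099, 1.622, 0, 1.443], TCP at [0.226, 0.474, 0.211] pointing down, gripper open.
Joint ranges: [-2.91, 2.91], [-0.99, 1.94], [-1.21, 1.42], [-2.12, 2.29], [-1.49, 1.47], [-3.14, 3.14]. Speed limits (rad/s): [2.79, 2.79, 3.14, 3.14, 3.14, 3.14].

### API

Orientations are given as a rotation vector (axis times angle).
In Python, from rig import robot, capture, camera_info, workorder gives the robot as it stands.
- The arm moves only by the tool carry_out, never from a script. Its argument "motion" is a list of rows, each a list of 5 numbers: the shift along the tool's x, y, z in m, then the turn about the tool's z in degrees, then the opening, from 0 (shut) to 1 (fully open). In form: [[x, y, z, spin, grip], ...]. A call has 1 to 12 rows; each row is the pose to reach, as a shift and turn from the pose commanded when the call began, along the tool's axes at that moment; what a row does not reach only later rows make up. A row lasts 1/10 s, in which the tool goes at most 50 mm and 8.59 degrees, less where a joint would pass 70% of its speed; a pose out of reach is approached as far as the arm can. A call with a gripper value outside its range is refused whole. The fingers move at their own pace and stop on an object; "grip_force" is the grip in N (left out, the last holds). Time passes only in rows, so rows that repeat a pose let the fingers close. It gives the time, the measured TCP pose, the force and the opening at its end, in the units of the state.
- robot.sense(): the state, without advancing time (a new reading comes with each control period).
- capture(name): name is "scene" or "top" or "wrist"; returns the picture (384x512x3 uint8, red, green, blue); there is no depth.
- camera_info(name): a dict with "mtx" (3x3 intrinsics, pixels), "R" (3x3) and "t" (3): a world point X has camera coordinates R X + t. Camera axes: x right, y down, z forward; pixel columns grow to the right and rows downward; lengths in m; the calibration is good to about 2 mm. A picture is of the moment at which its call begins: read the wrist's pose just before it. camera_info takes no time and is no camera call; for the wrist camera it gives the pose at the moment of the call.
- workorder.sign_off(): hands the job in, once; it reports no verdict.
The state is a dict: "clock": time; "joints": joint angles; "joint_vel": joint speeds; "joint_efforts": joint torques, N m; "ee_pos": TCP position; "tcp_rot": TCP orientation; "contact_force": force on the tool from outside, world axes, zero at the start; "ft_torque": the same for the moment, N m; "opening": finger opening in m.
Only numpy, scipy, OpenCV 4.12 (cv2) and the standard library are available. Lean on these libraries where they do the work, as an engineer would, in place of code of your own. Each camera call takes 0.05 s, during which the arm holds its last target.

### The job

The stall has no power, so no lamp shows which of the four identical keys on the switch box was left latched down. With the fingertips tap every key lightly, one after the other from the left end of the row to the right end (as the robot sees it), so lightly that none of them latches or releases, and so find the latched one; then press that key fully in and let it spring up, so that all four keys are up and no light comes on with the power. Press no other key far in, and do not pick up or shift the pot, the round box or the basket.

Things in the scene. Friction and masses are not known exactly. Their poses are not given: they have to be found in the camera images.
- switch_box: Grey switch box screwed to the counter, 240 (its y) x 115 (x) x 54 mm tall; origin at the centre of its underside. Its x points away from the robot, its y to the left along the key row, yaw within 20 degrees. Row of four identical white keys, 46 mm apart, about its centre; flat caps 30 mm (y) x 42 mm (x). At the right end (y -104 mm) a black fuse cap 10 mm tall; at the rear a steel conduit.
- key1_top (a point): Centre of the flat top face of the left-most (first) key as seen from the robot. The top face is 72 mm above the counter when the key is up, about 66 mm when it is latched down, 62 mm when pushed fully in.
- key2_top (a point): Centre of the flat top face of the second from the left key as seen from the robot. The top face is 72 mm above the counter when the key is up, about 66 mm when it is latched down, 62 mm when pushed fully in.
- key3_top (a point): Centre of the flat top face of the third from the left key as seen from the robot. The top face is 72 mm above the counter when the key is up, about 66 mm when it is latched down, 62 mm when pushed fully in.
- key4_top (a point): Centre of the flat top face of the right-most (fourth) key as seen from the robot. The top face is 72 mm above the counter when the key is up, about 66 mm when it is latched down, 62 mm when pushed fully in.
- key1 (a joint): Depth of the left-most (first) key, m: 0 up, about 0.0056 latched down, 0.010 fully in. Spring: 1.5 N at 0 plus 0.6 N per mm (5 N latched, 7.5 N at 0.010). A key that is up, pushed past about 0.009 and let go, stays latched; the latched key does not give under less than 5 N, and pushed to the bottom and let go it springs up to 0.
- key2 (a joint): Depth of the second from the left key, m: 0 up, about 0.0056 latched down, 0.010 fully in. Spring: 1.5 N at 0 plus 0.6 N per mm (5 N latched, 7.5 N at 0.010). A key that is up, pushed past about 0.009 and let go, stays latched; the latched key does not give under less than 5 N, and pushed to the bottom and let go it springs up to 0.
- key3 (a joint): Depth of the third from the left key, m: 0 up, about 0.0056 latched down, 0.010 fully in. Spring: 1.5 N at 0 plus 0.6 N per mm (5 N latched, 7.5 N at 0.010). A key that is up, pushed past about 0.009 and let go, stays latched; the latched key does not give under less than 5 N, and pushed to the bottom and let go it springs up to 0.
- key4 (a joint): Depth of the right-most (fourth) key, m: 0 up, about 0.0056 latched down, 0.010 fully in. Spring: 1.5 N at 0 plus 0.6 N per mm (5 N latched, 7.5 N at 0.010). A key that is up, pushed past about 0.009 and let go, stays latched; the latched key does not give under less than 5 N, and pushed to the bottom and let go it springs up to 0.
- pot: Terracotta pot with a tall turned finial and brass bands, 73 mm wide, 180 mm tall, standing loose at one end of the box; origin at the centre of its foot. Goods of the stall, to be left alone.
- round_box: Small round wooden box with a knobbed domed lid (one piece), 64 mm wide, 70 mm tall, standing loose at one end of the box; origin at the centre of its underside. To be left alone.
- basket: Small round open cane basket, 120 mm wide at the rim, 43 mm tall, standing loose beyond the box; origin at the centre of its underside. To be left alone.

How it is judged:
By the outcome, as a careful person would: the job done as asked, in the order asked, and still so for the second after the job is handed in, with the robot touching nothing.
It also fails if it takes over 51 s, if anything falls off the work surface, if the arm or the gripper's body presses on something with over 40 N, if the wrist force passes 120 N, or if a joint passes its speed limit or range.

## Working session

There is one attempt and no reset: what is moved stays moved. The work goes in short steps, Python scripts to look and compute and a tool call to move; the robot and the scene stay as the last step left them, time stands still between calls to the robot, and variables do not carry over. Pictures are saved under pics/ and viewed, and the job is handed in when it is done.

Besides the shell and the picture viewer there is one more tool, called by a JSON object that holds its "op" and its "data", one argument or row to a line. carry_out: Moves the arm, as the interface text tells. Its arguments: {"type":"object","properties":{"motion":{"type":"array"},"grip_force":{"type":"number"}},"required":["motion"]}

```bash
mkdir -p pics; ls
python3 - <<'E'
from rig import robot,capture,camera_info,workorder
import cv2,numpy as np
print(robot.sense())
for n in("scene","top"):
    cv2.imwrite(f"pics/{n}0.png",capture(n)[:,:,::-1]); 
    c=camera_info(n); print(n,np.round(c["mtx"],1).tolist(),np.round(c["R"],3).tolist(),np.round(c["t"],3))
E
```

```text
pics
{'clock': 0.0, 'joints': array([ 9.97201336e-01,  4.87373623e-02,  9.75670064e-02,  1.62197653e+00,
       -3.70121257e-06,  1.44299846e+00]), 'joint_vel': array([-1.13400426e-04, -3.20172950e-04, -1.39972025e-03,  3.16496884e-04,
       -1.34748351e-03, -4.35041718e-05]), 'joint_efforts': array([ 5.06767628e-04, -3.38781452e+01,  3.20015609e+01,  2.03334371e-02,
       -1.12603345e-04,  5.32280055e-06]), 'ee_pos': array([0.22601845, 0.47312589, 0.20930871]), 'tcp_rot': array([-0.69429414, -3.06308612,  0.00346863]), 'contact_force': array([-0.12716252,  0.8775874 ,  0.27655256]), 'ft_torque': array([ 0.02883131, -0.01537917,  0.00762051]), 'opening': 0.08577726441213097}
scene [[436.3, 0.0, 254.8], [0.0, 436.3, 195.7], [0.0, 0.0, 1.0]] [[0.473, 0.881, 0.003], [0.745, -0.399, -0.534], [-0.47, 0.255, -0.845]] [-0.349 -0.391  1.503]
top [[433.2, 0.0, 257.1], [0.0, 433.2, 185.1], [0.0, 0.0, 1.0]] [[-0.122, -0.993, -0.0], [-0.965, 0.118, -0.234], [0.232, -0.028, -0.972]] [0.113 0.636 1.031]
```

View pics/scene0.png

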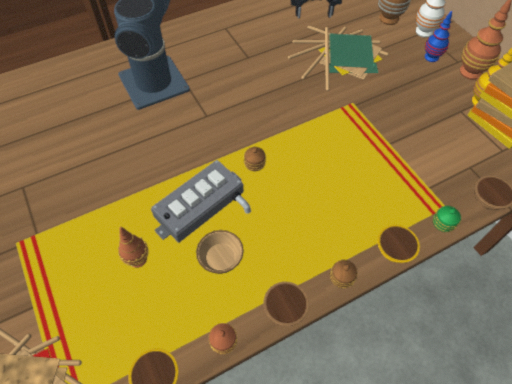

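View pics/top0.png

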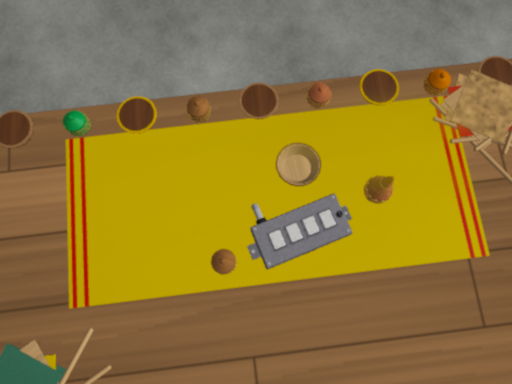

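The top view shows the four white keys between about (278,240) and (328,219), with the black fuse cap at the right end. The round box is at (224,261), the pot at (379,189) and the basket at (299,164). Next I'll locate the keys.

```bash
cat > h.py <<'E'
import cv2,numpy as np
from rig import camera_info
def ray(n,p,z):
    c=camera_info(n);R=np.array(c["R"]);t=np.array(c["t"])
    o=-R.T@t; d=R.T@np.linalg.solve(c["mtx"],[p[0],p[1],1.])
    return o+d*(z-o[2])/d[2]
def keys(img,box):
    hsv=cv2.cvtColor(img,cv2.COLOR_RGB2HSV)
    m=((hsv[...,1]<40)&(hsv[...,2]>185)).astype(np.uint8)
    k=np.zeros_like(m);x0,y0,x1,y1=box;k[y0:y1,x0:x1]=m[y0:y1,x0:x1]
    n,l,s,c=cv2.connectedComponentsWithStats(k)
    return [(c[i],s[i,4]) for i in range(1,n) if s[i,4]>40]
E
python3 - <<'E'
from h import *
import cv2
for n,b in(("top",(250,195,355,270)),("scene",(150,155,250,240))):
    im=cv2.imread(f"pics/{n}0.png")[:,:,::-1].copy()
    P=[]
    for c,a in keys(im,b):
        p=ray(n,c,.071);P.append(p);print(n,np.round(c,1),a,np.round(p,4))
    P=np.array(P);P=P[np.argsort(-P[:,1])]
    d=np.diff(P,axis=0);print(np.linalg.norm(d,axis=1),np.degrees(np.arctan2(-(P[-1]-P[0])[0]*-1,-(P[-1]-P[0])[1])),P.mean(0))
# surroundings
for nm,p,z in(("round",(224,261),.04),("pot",(379,189),.06),("basket",(299,164),.03)): print(nm,ray("top",p,z).round(3))
import cv2
a=cv2.imread("pics/top0.png")[180:280,230:360];cv2.imwrite("pics/z.png",cv2.resize(a,None,fx=6,fy=6))
E
```

```text
top [327.2 218.7] 126 [ 0.5379 -0.1299  0.071 ]
top [311.  225.3] 130 [ 0.5262 -0.0868  0.071 ]
top [293.9 232.1] 132 [ 0.5146 -0.042   0.071 ]
top [277.2 238.6] 134 [0.5035 0.0015 0.071 ]
[0.04496215 0.04628079 0.0446201 ] 14.692861810597417 [ 0.52053918 -0.06431417  0.071     ]
scene [215.  176.7] 131 [ 5.053e-01 -1.000e-04  7.100e-02]
scene [202.3 186.2] 134 [ 0.5172 -0.0443  0.071 ]
scene [189.3 195.9] 140 [ 0.5294 -0.0882  0.071 ]
scene [176. 207.] 133 [ 0.5446 -0.1331  0.071 ]
[0.04573943 0.04556857 0.04744377] 16.487929048387432 [ 0.52411145 -0.06642889  0.071     ]
round [0.467 0.141 0.04 ]
pot [ 0.6   -0.277  0.06 ]
basket [ 0.7   -0.086  0.03 ]
```

View pics/z.png

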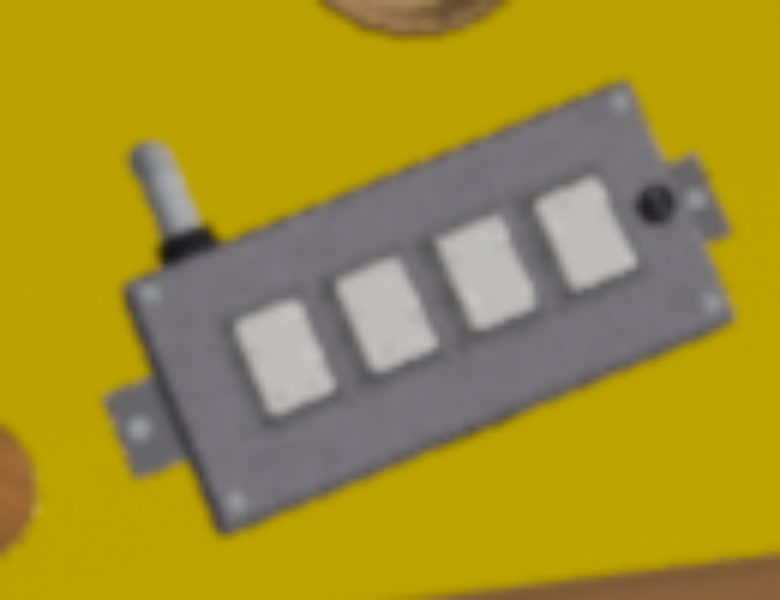

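```bash
cat >> h.py <<'E'
from scipy.spatial.transform import Rotation as Ro
C=np.array([.522,-.0654]);YAW=np.radians(15.4)
yb=np.array([-np.sin(YAW),np.cos(YAW)])
K=[C+yb*s for s in(.069,.023,-.023,-.069)]
def go(xy,z):
    from rig import robot
    s=robot.sense();R=Ro.from_rotvec(s["tcp_rot"]).as_matrix()
    d=R.T@(np.r_[xy,z]-s["ee_pos"])
    a=np.arctan2(R[1,1],R[0,1])
    print("tool shift mm",np.round(d*1000,1),"spin",np.round(np.degrees(a-YAW),1),"pos",s["ee_pos"].round(4),"t",s["clock"],"F",s["contact_force"].round(2),"tilt",R[2].round(4))
E
python3 -c "
from h import *
print(K); go(K[0],.12)"
```

```text
[array([0.50367663, 0.00112258]), array([ 0.51589221, -0.04322581]), array([ 0.52810779, -0.08757419]), array([ 0.54032337, -0.13192258])]
tool shift mm [-454. -306.   90.] spin 49.1 pos [0.2261 0.4732 0.2094] t 0.1 F [-0.7  -0.25 -0.79] tilt [ 2.0e-04 -2.2e-03 -1.0e+00]
```

{"op": "carry_out", "data": {
  "motion": [
    [-0.04,-0.027,0,8,0],
    [-0.08,-0.054,0,16,0],
    [-0.12,-0.081,0,24,0],
    [-0.16,-0.108,0,32,0],
    [-0.2,-0.135,0.01,40,0],
    [-0.24,-0.162,0.02,48,0],
    [-0.28,-0.189,0.03,49,0],
    [-0.32,-0.216,0.04,49,0],
    [-0.36,-0.243,0.05,49,0],
    [-0.4,-0.27,0.06,49,0],
    [-0.44,-0.297,0.07,49,0],
    [-0.454,-0.306,0.08,49,0]
  ],
  "grip_force": 20
}}

```text
clock: 1.3
ee_pos: [0.5053, -0.002, 0.1292]
tcp_rot: [1.908, 2.495, -0.002]
contact_force: [-0.1, 0.3, -0.5]
opening: 0.0003
```

{"op": "carry_out", "data": {
  "motion": [
    [0,0,0,0,0],
    [0,0,0,0,0],
    [0,0,0,0,0]
  ]
}}

```text
clock: 1.6
ee_pos: [0.5036, 0.0031, 0.1309]
tcp_rot: [-1.9, -2.501, -0.001]
contact_force: [-1.0, 0.5, 0.2]
opening: -0.0002
```

Run:
```python
from h import *
from rig import robot,capture
go(K[0],.12); print(robot.sense()["joints"].round(3),robot.sense()["opening"])
im=capture("wrist");cv2.imwrite("pics/w1.png",im[:,:,::-1])
for c,a in keys(im,(0,0,512,384)): print(c.round(1),a,ray("wrist",c,.072).round(4),ray("wrist",c,.066).round(4))
go(K[0],.12)
```

```text
tool shift mm [-2.  -0.5 10.9] spin 0.2 pos [0.5036 0.0031 0.1309] t 1.6 F [-1.    0.51  0.16] tilt [ 5.e-04  1.e-04 -1.e+00]
[-1.270e-01 -1.100e-02 -1.190e-01  1.463e+00  1.000e-03  1.172e+00] -0.0002481746924891558
[336.2 172.5] 96 [0.5655 0.0433 0.072 ] [0.5677 0.0422 0.066 ]
[254.3 196.9] 1275 [0.5029 0.0024 0.072 ] [5.035e-01 2.000e-04 6.600e-02]
[238.4 233.6] 82 [ 0.4984 -0.0373  0.072 ] [ 0.4988 -0.0406  0.066 ]
[271.5 233.5] 60 [ 0.5283 -0.0288  0.072 ] [ 0.5296 -0.0319  0.066 ]
[255.5 314.4] 155 [ 0.5398 -0.1258  0.072 ] [ 0.5413 -0.1315  0.066 ]
tool shift mm [-2.  -0.7 11.2] spin 0.2 pos [0.5038 0.0032 0.1312] t 1.65 F [-0.7   0.13  0.15] tilt [ 1.e-04  8.e-04 -1.e+00]
```

View pics/w1.png

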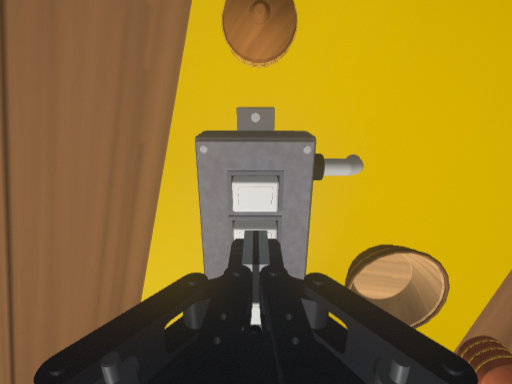

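{"op": "carry_out", "data": {
  "motion": [
    [-0.001,0,0.03,0,0],
    [-0.001,0,0.05,0,0],
    [-0.001,0,0.054,0,0],
    [-0.001,0,0.057,0,0],
    [-0.001,0,0.059,0,0],
    [-0.001,0,0.06,0,0],
    [-0.001,0,0.061,0,0],
    [-0.001,0,0.062,0,0],
    [-0.001,0,0.062,0,0],
    [-0.001,0,0.062,0,0]
  ]
}}

```text
clock: 2.65
ee_pos: [0.5044, 0.0008, 0.0686]
tcp_rot: [1.903, 2.5, 0.0]
contact_force: [0.0, 0.1, -0.6]
opening: 0.0
```

{"op": "carry_out", "data": {
  "motion": [
    [0,0,0,0,0]
  ]
}}

```text
clock: 2.75
ee_pos: [0.5044, 0.0008, 0.0686]
tcp_rot: [1.903, 2.5, 0.0]
contact_force: [-0.3, -0.3, 0.5]
opening: -0.0
```

{"op": "carry_out", "data": {
  "motion": [
    [0,0,0,0,0]
  ]
}}

```text
clock: 2.85
ee_pos: [0.5043, 0.0008, 0.0685]
tcp_rot: [1.903, 2.5, -0.0]
contact_force: [-0.3, 0.5, -0.1]
opening: 0.0001
```

{"op": "carry_out", "data": {
  "motion": [
    [0,0,0.0005,0,0],
    [0,0,0.001,0,0],
    [0,0,0.001,0,0]
  ]
}}

```text
clock: 3.15
ee_pos: [0.5042, 0.0009, 0.0674]
tcp_rot: [-1.902, -2.5, 0.0]
contact_force: [0.7, 0.7, -0.0]
opening: -0.0004
```

{"op": "carry_out", "data": {
  "motion": [
    [0,0,0.0005,0,0],
    [0,0,0.001,0,0],
    [0,0,0.001,0,0]
  ]
}}

```text
clock: 3.45
ee_pos: [0.5043, 0.0009, 0.0664]
tcp_rot: [-1.902, -2.5, 0.0]
contact_force: [-0.9, 0.6, 0.2]
opening: -0.0001
```

{"op": "carry_out", "data": {
  "motion": [
    [0,0,0.0005,0,0],
    [0,0,0.0005,0,0]
  ]
}}

```text
clock: 3.65
ee_pos: [0.5043, 0.0009, 0.066]
tcp_rot: [-1.902, -2.5, 0.0]
contact_force: [-0.7, 0.2, 1.1]
opening: -0.0001
```

{"op": "carry_out", "data": {
  "motion": [
    [0,0,0.0003,0,0],
    [0,0,0.0003,0,0]
  ]
}}

```text
clock: 3.85
ee_pos: [0.5043, 0.0009, 0.0656]
tcp_rot: [-1.902, -2.5, 0.0]
contact_force: [-0.1, 0.1, -0.8]
opening: 0.0
```

{"op": "carry_out", "data": {
  "motion": [
    [0,0,0,0,0]
  ]
}}

```text
clock: 3.95
ee_pos: [0.5043, 0.0009, 0.0657]
tcp_rot: [1.903, 2.5, -0.0]
contact_force: [0.2, 0.3, -0.2]
opening: -0.0002
```

{"op": "carry_out", "data": {
  "motion": [
    [0,0,0.0003,0,0],
    [0,0,0.0003,0,0]
  ]
}}

```text
clock: 4.15
ee_pos: [0.5043, 0.0009, 0.0654]
tcp_rot: [-1.902, -2.5, 0.0]
contact_force: [-0.1, -1.3, -0.6]
opening: 0.0003
```

{"op": "carry_out", "data": {
  "motion": [
    [0,0,0,0,0]
  ]
}}

```text
clock: 4.25
ee_pos: [0.5043, 0.0009, 0.0654]
tcp_rot: [1.902, 2.5, -0.0]
contact_force: [-0.4, -0.1, -0.5]
opening: 0.0004
```

Run:
```python
from h import *
from rig import robot,capture
im=capture("wrist");cv2.imwrite("pics/w2.png",cv2.resize(im[120:300,170:350],None,fx=3.2,fy=3.2,interpolation=cv2.INTER_CUBIC)[:,:,::-1])
im=capture("scene");cv2.imwrite("pics/s2.png",cv2.resize(im[120:250,130:270],None,fx=4,fy=4,interpolation=cv2.INTER_CUBIC)[:,:,::-1])
go(K[0],.065)
```

```text
tool shift mm [ 0.4 -0.6  0.4] spin 0.1 pos [0.5043 0.0009 0.0654] t 4.35 F [0.67 0.34 0.01] tilt [-0. -0. -1.]
```

View pics/w2.png

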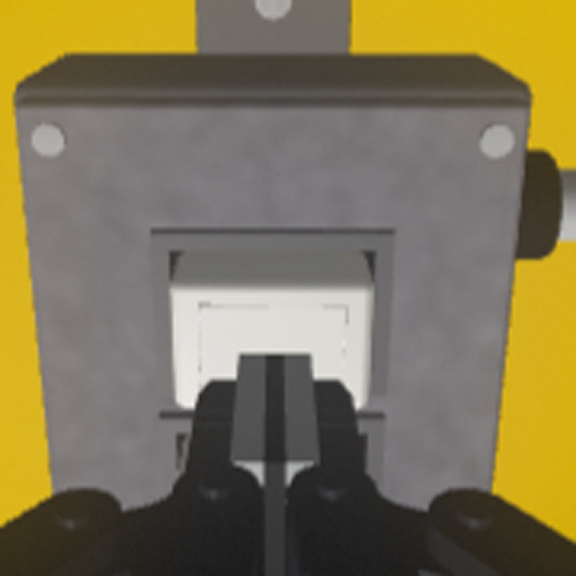

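View pics/s2.png

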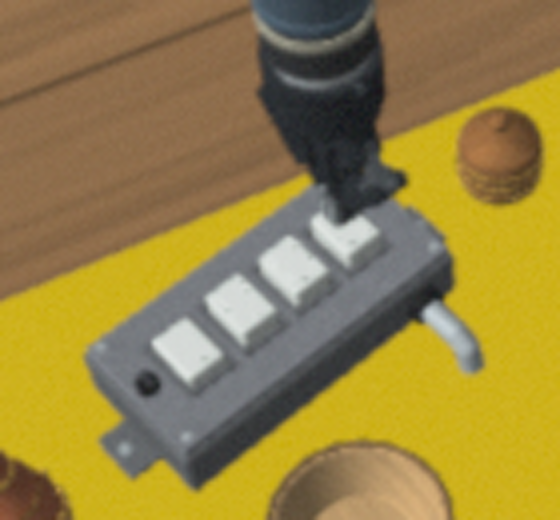

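{"op": "carry_out", "data": {
  "motion": [
    [0,0,0.0003,0,0],
    [0,0,0.0005,0,0]
  ]
}}

```text
clock: 4.55
ee_pos: [0.5043, 0.0008, 0.0649]
tcp_rot: [-1.903, -2.5, 0.0]
contact_force: [0.2, -0.0, 0.2]
opening: -0.0
```

{"op": "carry_out", "data": {
  "motion": [
    [0,0,0,0,0]
  ]
}}

```text
clock: 4.65
ee_pos: [0.5043, 0.0009, 0.0649]
tcp_rot: [-1.902, -2.5, 0.0]
contact_force: [0.1, -0.2, -1.4]
opening: -0.0
```

{"op": "carry_out", "data": {
  "motion": [
    [0,0,0.0003,0,0],
    [0,0,0.0005,0,0]
  ]
}}

```text
clock: 4.85
ee_pos: [0.5043, 0.0009, 0.0644]
tcp_rot: [-1.903, -2.5, 0.0]
contact_force: [0.1, 1.3, 1.2]
opening: 0.0003
```

{"op": "carry_out", "data": {
  "motion": [
    [0,0,0,0,0]
  ]
}}

```text
clock: 4.95
ee_pos: [0.5043, 0.0009, 0.0644]
tcp_rot: [-1.902, -2.5, 0.0]
contact_force: [-0.4, 0.5, 0.0]
opening: -0.0003
```

Run:
```python
from h import *
from rig import robot,capture
s=robot.sense();R=Ro.from_rotvec(s["tcp_rot"]).as_matrix()
c=camera_info("wrist");im=capture("wrist")
for dx in(.011,-.011):
  for dz in(0,-.005,-.01):
    X=s["ee_pos"]+R@[dx,0,dz];q=c["mtx"]@(c["R"]@X+c["t"]);print(dx,dz,(q[:2]/q[2]).round(1))
cv2.imwrite("pics/w3.png",cv2.resize(im[180:290,200:320],None,fx=6,fy=5,interpolation=cv2.INTER_CUBIC)[:,:,::-1])
im=capture("scene");cv2.imwrite("pics/s3.png",cv2.resize(im[150:220,160:260],None,fx=7,fy=7,interpolation=cv2.INTER_CUBIC)[:,:,::-1])
cam=camera_info("scene");X=s["ee_pos"];q=cam["mtx"]@(cam["R"]@X+cam["t"]);print("tcp in scene",q[:2]/q[2])
```

```text
0.011 0 [255.6 212. ]
0.011 -0.005 [255.6 215.2]
0.011 -0.01 [255.6 218.5]
-0.011 0 [255.6 240.9]
-0.011 -0.005 [255.6 244.7]
-0.011 -0.01 [255.6 248.6]
tcp in scene [215.40810739 177.68328339]
```

View pics/w3.png

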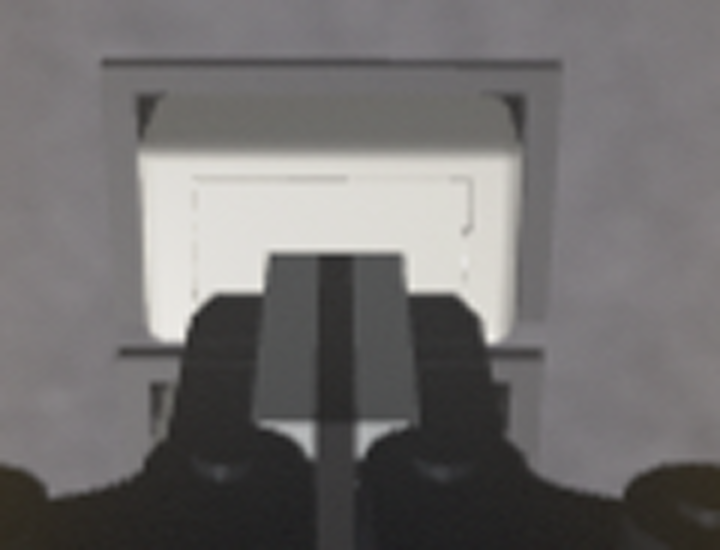

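View pics/s3.png

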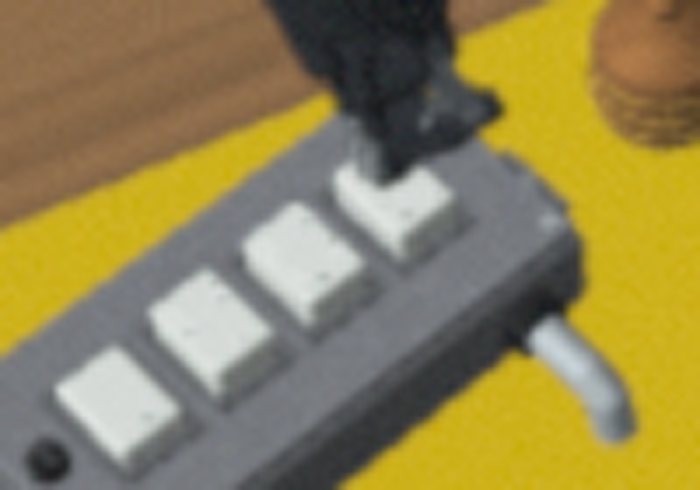

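Run:
```python
from h import *
from rig import robot
s=robot.sense();R=Ro.from_rotvec(s["tcp_rot"]).as_matrix()
c=camera_info("wrist");print(c["mtx"].round(1))
o=-c["R"].T@c["t"];print("cam in tool",(R.T@(o-s["ee_pos"])).round(4));print((c["R"]@R).round(3))
def pr(p):
    q=c["mtx"]@(c["R"]@(s["ee_pos"]+R@np.array(p))+c["t"]);return (q[:2]/q[2]).round(1)
for x in(.011,0,-.004,-.011):
  for z in(0,-.003,-.006,-.02,-.038): print(x,z,pr([x,.011,z]),pr([x,-.011,z]))
```

```text
[[265.    0.  255.4]
 [  0.  265.  188.9]
 [  0.    0.    1. ]]
cam in tool [ 8.390e-02 -1.000e-04 -1.631e-01]
[[-0.     1.     0.   ]
 [-0.945  0.    -0.327]
 [-0.327 -0.     0.945]]
0.011 0 [272. 212.] [239.2 212. ]
0.011 -0.003 [272.2 213.9] [239.  213.9]
0.011 -0.006 [272.5 215.8] [238.7 215.8]
0.011 -0.02 [273.9 225.7] [237.3 225.7]
0.011 -0.038 [276.1 241.1] [235.1 241.1]
0 0 [271.7 226.8] [239.5 226.8]
0 -0.003 [271.9 228.8] [239.3 228.8]
0 -0.006 [272.2 230.9] [239.  230.9]
0 -0.02 [273.5 241.8] [237.7 241.8]
0 -0.038 [275.6 258.7] [235.6 258.7]
-0.004 0 [271.5 232. ] [239.7 232. ]
-0.004 -0.003 [271.8 234.1] [239.4 234.1]
-0.004 -0.006 [272.1 236.3] [239.2 236.3]
-0.004 -0.02 [273.4 247.5] [237.8 247.5]
-0.004 -0.038 [275.5 264.9] [235.8 264.9]
-0.011 0 [271.3 240.9] [239.9 240.9]
-0.011 -0.003 [271.6 243.1] [239.6 243.1]
-0.011 -0.006 [271.8 245.4] [239.4 245.4]
-0.011 -0.02 [273.1 257.2] [238.1 257.2]
-0.011 -0.038 [275.2 275.5] [236.1 275.5]
```

Run:
```python
from h import *
from rig import robot,capture
s=robot.sense();R=Ro.from_rotvec(s["tcp_rot"]).as_matrix()
im=capture("scene");im0=cv2.imread("pics/scene0.png")[:,:,::-1]
x0,y0=190,130;F=10
a=cv2.resize(im[y0:y0+60,x0:x0+60],None,fx=F,fy=F,interpolation=cv2.INTER_NEAREST).copy()
c=camera_info("scene")
def pr(p):
    q=c["mtx"]@(c["R"]@(s["ee_pos"]+R@np.array(p))+c["t"]);q=q[:2]/q[2];return tuple(((q-[x0,y0]+.5)*F).astype(int).tolist())
for xf,z,col in((-.0035,0,(255,0,0)),(.011,0,(0,255,0)),(.011,-.026,(0,0,255))):
    P=np.array([pr([xf,.008,z]),pr([xf,-.008,z]),pr([xf-(.022 if xf>0 else .015),-.008,z]),pr([xf-(.022 if xf>0 else .015),.008,z])])
    cv2.polylines(a,[P],True,col,1)
cv2.imwrite("pics/s4.png",a[:,:,::-1])
for n in("scene",): print(-c["R"].T@c["t"])
```

```text
[ 1.16251217 -0.23156098  1.06225087]
```

View pics/s4.png

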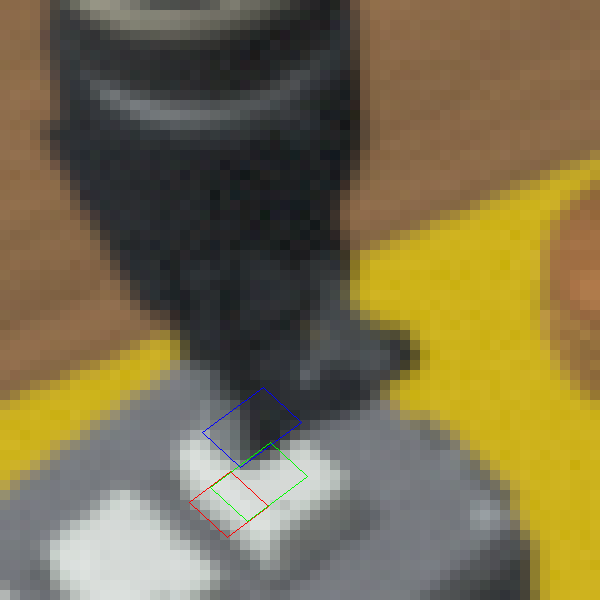

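Nothing has been touched at a measured TCP height of 64.4 mm. Both the wrist and scene views put the real fingertips about 25 mm behind the nominal TCP, so this isn't a reading on key 1 yet. I'll keep going down in small steps until the force rises.

{"op": "carry_out", "data": {
  "motion": [
    [0,0,0.005,0,0],
    [0,0,0.01,0,0],
    [0,0,0.01,0,0]
  ]
}}

```text
clock: 5.4
ee_pos: [0.5033, 0.001, 0.0531]
tcp_rot: [-1.901, -2.498, 0.002]
contact_force: [-0.4, -0.2, -0.9]
opening: -0.0004
```

{"op": "carry_out", "data": {
  "motion": [
    [0,0,0.001,0,0],
    [0,0,0.002,0,0],
    [0,0,0.002,0,0]
  ]
}}

```text
clock: 5.7
ee_pos: [0.5043, 0.0009, 0.0523]
tcp_rot: [-1.902, -2.5, 0.0]
contact_force: [-0.4, 0.8, 0.3]
opening: -0.0001
```

Run:
```python
from h import *
from rig import robot,capture
print(robot.hold_point_z)
go(K[0],.05)
im=capture("wrist")
cv2.imwrite("pics/w4.png",cv2.resize(im[180:290,200:320],None,fx=6,fy=5,interpolation=cv2.INTER_CUBIC)[:,:,::-1])
go(K[0],.05)
```

```text
0.0187
tool shift mm [ 0.4 -0.5  2.3] spin 0.1 pos [0.5043 0.0009 0.0523] t 5.7 F [-0.41  0.83  0.34] tilt [ 0.e+00 -1.e-04 -1.e+00]
tool shift mm [ 0.4 -0.6  2.4] spin 0.1 pos [0.5044 0.0009 0.0524] t 5.75 F [ 0.27 -0.22  0.29] tilt [-0.  0. -1.]
```

View pics/w4.png

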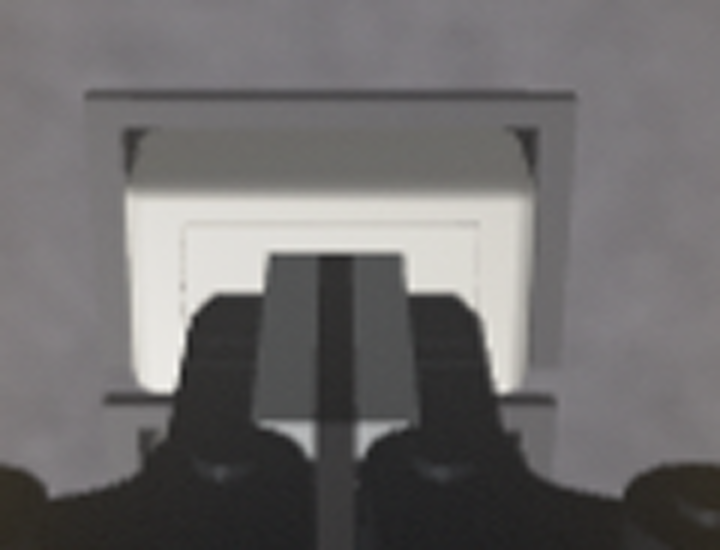

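{"op": "carry_out", "data": {
  "motion": [
    [0,0,0.001,0,0],
    [0,0,0.002,0,0],
    [0,0,0.002,0,0]
  ]
}}

```text
clock: 6.05
ee_pos: [0.5046, 0.0008, 0.0507]
tcp_rot: [1.902, 2.5, 0.0]
contact_force: [-0.1, -1.4, 2.4]
opening: 0.0006
```

{"op": "carry_out", "data": {
  "motion": [
    [0,0,0.001,0,0],
    [0,0,0.002,0,0],
    [0,0,0.002,0,0]
  ]
}}

```text
clock: 6.35
ee_pos: [0.5046, 0.0008, 0.0487]
tcp_rot: [1.902, 2.5, 0.0]
contact_force: [-0.7, -0.6, 2.5]
opening: 0.0001
```

{"op": "carry_out", "data": {
  "motion": [
    [0,0,0.001,0,0],
    [0,0,0.001,0,0],
    [0,0,0.001,0,0]
  ]
}}

```text
clock: 6.65
ee_pos: [0.5046, 0.0008, 0.0476]
tcp_rot: [1.902, 2.5, 0.0]
contact_force: [-0.0, 0.3, 3.3]
opening: -0.0005
```

{"op": "carry_out", "data": {
  "motion": [
    [0,0,0.001,0,0],
    [0,0,0.001,0,0],
    [0,0,0.001,0,0]
  ]
}}

```text
clock: 6.95
ee_pos: [0.5046, 0.0008, 0.0466]
tcp_rot: [1.902, 2.5, 0.0]
contact_force: [-0.3, 0.3, 4.3]
opening: -0.0003
```

Key 1 started to resist at a TCP height of about 51 mm. From there it gave about 0.6 N per mm up to 4.3 N at roughly 4.5 mm, so it is up. The tip really is about 21 mm behind the TCP. Next is key 2.

{"op": "carry_out", "data": {
  "motion": [
    [0,0,-0.005,0,0],
    [0,0,-0.015,0,0],
    [-0.02,0,-0.015,0,0],
    [-0.04,0,-0.015,0,0],
    [-0.046,0,-0.015,0,0],
    [-0.046,0,-0.015,0,0],
    [-0.046,0,-0.008,0,0],
    [-0.046,0,-0.005,0,0],
    [-0.046,0,-0.003,0,0],
    [-0.046,0,-0.0015,0,0],
    [-0.046,0,-0.0015,0,0],
    [-0.046,0,-0.0015,0,0]
  ]
}}

```text
clock: 8.15
ee_pos: [0.5163, -0.043, 0.0481]
tcp_rot: [-1.902, -2.5, -0.0]
contact_force: [-1.5, 1.3, 3.4]
opening: 0.0
```

{"op": "carry_out", "data": {
  "motion": [
    [0,0,0,0,0]
  ]
}}

```text
clock: 8.25
ee_pos: [0.5166, -0.0432, 0.0482]
tcp_rot: [-1.902, -2.5, -0.001]
contact_force: [-1.4, 1.1, 3.3]
opening: 0.0005
```

{"op": "carry_out", "data": {
  "motion": [
    [0,0,0,0,0]
  ]
}}

```text
clock: 8.35
ee_pos: [0.5167, -0.0433, 0.0481]
tcp_rot: [1.902, 2.5, 0.001]
contact_force: [-0.6, 1.6, 3.5]
opening: -0.0003
```

Key 2 is up, at 3.4 N about 3 mm deep. Next is key 3.

{"op": "carry_out", "data": {
  "motion": [
    [0,0,-0.005,0,0],
    [0,0,-0.014,0,0],
    [-0.02,0,-0.014,0,0],
    [-0.04,0,-0.014,0,0],
    [-0.046,0,-0.014,0,0],
    [-0.046,0,-0.014,0,0],
    [-0.046,0,-0.007,0,0],
    [-0.046,0,-0.004,0,0],
    [-0.046,0,-0.002,0,0],
    [-0.046,0,0,0,0],
    [-0.046,0,0,0,0],
    [-0.046,0,0,0,0]
  ]
}}

```text
clock: 9.55
ee_pos: [0.5286, -0.0873, 0.0481]
tcp_rot: [-1.902, -2.5, -0.0]
contact_force: [-2.1, 0.5, 3.3]
opening: -0.0001
```

{"op": "carry_out", "data": {
  "motion": [
    [0,0,0,0,0]
  ]
}}

```text
clock: 9.65
ee_pos: [0.5289, -0.0875, 0.0482]
tcp_rot: [-1.902, -2.5, -0.001]
contact_force: [-2.1, 1.7, 3.3]
opening: -0.0002
```

{"op": "carry_out", "data": {
  "motion": [
    [0,0,0,0,0]
  ]
}}

```text
clock: 9.75
ee_pos: [0.529, -0.0876, 0.0482]
tcp_rot: [1.902, 2.5, 0.001]
contact_force: [-1.7, 1.1, 3.7]
opening: -0.0001
```

Key 3 is up as well, at 3.4 N. Next is key 4.

{"op": "carry_out", "data": {
  "motion": [
    [0,0,-0.005,0,0],
    [0,0,-0.014,0,0],
    [-0.02,0,-0.014,0,0],
    [-0.04,0,-0.014,0,0],
    [-0.046,0,-0.014,0,0],
    [-0.046,0,-0.014,0,0],
    [-0.046,0,-0.007,0,0],
    [-0.046,0,-0.004,0,0],
    [-0.046,0,-0.002,0,0],
    [-0.046,0,0,0,0],
    [-0.046,0,0,0,0],
    [-0.046,0,0,0,0]
  ]
}}

```text
clock: 10.95
ee_pos: [0.5411, -0.132, 0.0479]
tcp_rot: [1.902, 2.5, 0.0]
contact_force: [0.1, 0.0, 0.1]
opening: -0.0002
```

{"op": "carry_out", "data": {
  "motion": [
    [0,0,0,0,0]
  ]
}}

```text
clock: 11.05
ee_pos: [0.5413, -0.1321, 0.0481]
tcp_rot: [1.902, 2.5, 0.0]
contact_force: [-0.3, 0.8, 0.2]
opening: -0.0001
```

{"op": "carry_out", "data": {
  "motion": [
    [0,0,0.001,0,0],
    [0,0,0.001,0,0]
  ]
}}

```text
clock: 11.25
ee_pos: [0.5411, -0.1322, 0.0469]
tcp_rot: [1.903, 2.5, 0.0]
contact_force: [0.7, 0.3, 0.3]
opening: -0.0004
```

Key 4 gives no force at the height where the other three resisted, so it is probably the latched one. I'll touch it gently to confirm.

{"op": "carry_out", "data": {
  "motion": [
    [0,0,0.0005,0,0],
    [0,0,0.0005,0,0]
  ]
}}

```text
clock: 11.45
ee_pos: [0.5411, -0.1322, 0.0463]
tcp_rot: [-1.903, -2.5, 0.0]
contact_force: [0.2, -0.1, -0.6]
opening: -0.0005
```

{"op": "carry_out", "data": {
  "motion": [
    [0,0,0.0005,0,0],
    [0,0,0.0005,0,0]
  ]
}}

```text
clock: 11.65
ee_pos: [0.5411, -0.1321, 0.0459]
tcp_rot: [-1.903, -2.5, 0.0]
contact_force: [-0.9, 0.2, 0.4]
opening: 0.0
```

{"op": "carry_out", "data": {
  "motion": [
    [0,0,0.0003,0,0],
    [0,0,0.0003,0,0]
  ]
}}

```text
clock: 11.85
ee_pos: [0.5411, -0.1322, 0.0458]
tcp_rot: [1.902, 2.5, 0.0]
contact_force: [0.6, 0.3, 1.3]
opening: 0.0004
```

{"op": "carry_out", "data": {
  "motion": [
    [0,0,0.0002,0,0],
    [0,0,0.0002,0,0]
  ]
}}

```text
clock: 12.05
ee_pos: [0.5411, -0.1322, 0.0457]
tcp_rot: [1.902, 2.5, -0.0]
contact_force: [-1.1, -0.4, 2.6]
opening: 0.0002
```

{"op": "carry_out", "data": {
  "motion": [
    [0,0,0,0,0]
  ]
}}

```text
clock: 12.15
ee_pos: [0.5412, -0.1322, 0.0457]
tcp_rot: [1.902, 2.5, 0.0]
contact_force: [-1.6, 0.5, 2.1]
opening: 0.0002
```

Key 4 stops the fingers stiffly at about 45.8 mm, 5.5 mm lower than the others, with 2–2.6 N. It is the latched one. I'll lift off, then press it fully in.

{"op": "carry_out", "data": {
  "motion": [
    [0,0,-0.005,0,0],
    [0,0,-0.012,0,0],
    [0,0,-0.012,0,0],
    [0,0,-0.012,0,0],
    [0,0,-0.005,0,0],
    [0,0,-0.001,0,0],
    [0,0,0.001,0,0],
    [0,0,0.003,0,0],
    [0,0,0.005,0,0],
    [0,0,0.005,0,0]
  ]
}}

```text
clock: 13.15
ee_pos: [0.5408, -0.1321, 0.0414]
tcp_rot: [-1.902, -2.5, 0.0]
contact_force: [-1.7, 0.4, 7.8]
opening: 0.0003
```

{"op": "carry_out", "data": {
  "motion": [
    [0,0,0.0005,0,0],
    [0,0,0.001,0,0],
    [0,0,0.001,0,0]
  ]
}}

```text
clock: 13.45
ee_pos: [0.5409, -0.132, 0.0412]
tcp_rot: [1.902, 2.5, -0.0]
contact_force: [-4.1, 1.7, 10.0]
opening: -0.0001
```

{"op": "carry_out", "data": {
  "motion": [
    [0,0,-0.004,0,0],
    [0,0,-0.01,0,0],
    [0,0,-0.03,0,0],
    [0,0,-0.07,0,0],
    [0,0,-0.11,0,0],
    [0.02,-0.03,-0.13,0,0],
    [0.05,-0.06,-0.13,0,0],
    [0.08,-0.1,-0.13,0,0],
    [0.11,-0.14,-0.13,0,0],
    [0.14,-0.18,-0.13,0,0],
    [0.14,-0.2,-0.13,0,0],
    [0.14,-0.2,-0.13,0,0]
  ]
}}

```text
clock: 14.65
ee_pos: [0.3093, -0.0502, 0.1692]
tcp_rot: [1.903, 2.499, -0.0]
contact_force: [1.1, 0.6, 0.4]
opening: -0.0001
```

Run:
```python
from h import *
from rig import robot,capture
s=robot.sense();print(s["clock"],s["ee_pos"].round(3),s["contact_force"].round(2))
im=capture("scene");im0=cv2.imread("pics/scene0.png")[:,:,::-1].copy()
for i in(im0,im): print([(c.round(1).tolist(),int(a)) for c,a in keys(i,(150,155,250,240))])
t=capture("top");cv2.imwrite("pics/t9.png",t[:,:,::-1])
t0=cv2.imread("pics/top0.png")[:,:,::-1].copy()
for i in(t0,t): print([(c.round(1).tolist(),int(a)) for c,a in keys(i,(250,195,355,270))])
f=lambda i:cv2.resize(i[160:225,160:250],None,fx=8,fy=4.5,interpolation=cv2.INTER_CUBIC)
cv2.imwrite("pics/cmp.png",np.vstack([f(im0),f(im)])[:,:,::-1])
```

```text
14.65 [ 0.309 -0.05   0.169] [1.09 0.61 0.43]
[([215.0, 176.7], 131), ([202.3, 186.2], 134), ([189.3, 195.9], 140), ([176.0, 207.0], 133)]
[([215.1, 176.8], 131), ([202.2, 186.2], 134), ([189.3, 195.9], 140), ([175.6, 206.1], 144)]
[([327.2, 218.7], 126), ([311.0, 225.3], 130), ([293.9, 232.1], 132), ([277.2, 238.6], 134)]
[([327.6, 218.0], 132), ([310.9, 225.1], 137), ([294.0, 231.9], 138), ([277.2, 238.7], 138)]
```

View pics/cmp.png

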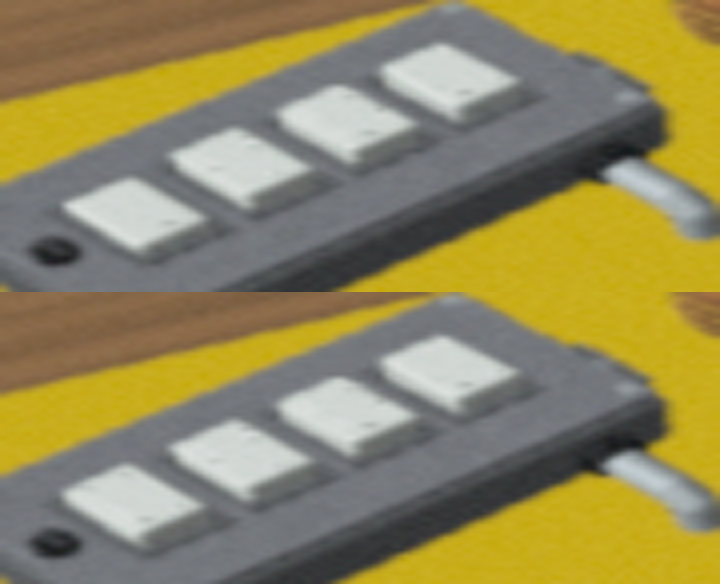

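View pics/t9.png

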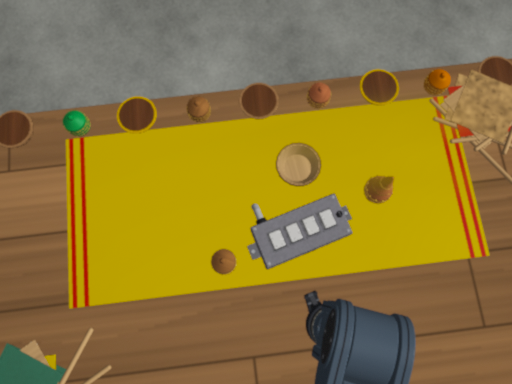

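Key 4's side face is now as tall as the others' in the scene view. Its centroid rose about 1 px there, and the other three keys did not move. The pot, round box and basket are where they were, and the arm is clear of everything. Handing the job in.

```bash
python3 -c "
from rig import workorder
print(workorder.sign_off())"
```

```text
the job is handed in; nothing more can be done
None
```

I tapped the four keys from left to right. Key 4, the right-most, was the latched one; I pressed it fully in and it sprang up, so all four keys now look up. I handed the job in at about 15 s of the 51 s allowed.

- **Taps:** Keys 1, 2 and 3 gave way like keys that are up: 4.3 N at about 4.5 mm for key 1, and 3.3–3.7 N at about 3 mm for keys 2 and 3. Key 4 met the fingers about 5.5 mm lower and stayed stiff at 2–2.6 N.
- **Press:** After lifting off, I pushed key 4 until it stopped at 10 N, then released it.
- **Last checks:** In the scene camera, key 4's top moved up by about 1 px, against roughly 1.6 px expected, and its side face now looks as tall as the others'. Keys 1–3 are unchanged. The pot, round box and basket stand where they were, and the arm is clear. I judged key 4's release from the images only and did not tap it again.
- **What disagreed:** The fingertips turned out to be about 21 mm behind the stated TCP. My first approach to key 1 therefore met nothing at the expected height, so I went down in small steps until the force rose.

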